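# Clear and lever open the heavy flap of an offcut box

## Robot

A 7-joint arm with a two-finger parallel gripper is mounted at the origin on the work surface. World frame = base frame: x ahead of the robot, y to its left, z up, the work surface at z = 0. Lengths are in m, angles in rad, forces in N, time in s.
With the tool pointing down it reaches from about 0.4 to 0.85 m from the base axis. Payload 10.4 kg.
Tool frame: the origin (TCP) lies at the very end of the fingers, on their centre line; the grasp point (between the pads) lies 19 mm behind it; z points along the fingers, y is the direction in which the jaws open and shut (so a half turn about z gives the same grasp; the last joint's range is limited). The gripper opens to 87 mm and grips with 3 to 60 N. Pads are 19 mm wide; open, the fingers measure 117 mm over their backs; the gripper's body (75 mm by 190 mm) begins 51 mm behind the grasp point.
Start: joints at [1.144, 0.332, -0.065, 1.46, 0.022, 1.35, -0.088], TCP at [0.246, -0.575, 0.223] pointing down, gripper open.
Joint ranges: [-2.6, 2.6], [-0.5, 2.12], [-1.47, 1.34], [0.16, 2.42], [-1.27, 4.41], [0.06, 2.06], [-2.6, 2.6]. Speed limits (rad/s): [2.22, 2.22, 2.79, 2.79, 3.14, 3.14, 3.14].

## Interface

Orientations are given as a unit quaternion [x, y, z, w].
In Python, from bench import r gives the robot as it stands.
- The arm moves only by the tool move_arm, never from a script. Its argument "deltas" is a list of rows, each a list of 5 numbers: the gripper's target within -1 to 1 (fully open at 1, half-way at 0, shut at -1), then the shift along the tool's x, y, z as a fraction of full scale, then the turn about the tool's z as a fraction of full scale. A call has 1 to 12 rows; each row shifts and turns the commanded pose from where the row before left it, along the tool's axes as they then stand; what a row does not reach is not made up. Full scale, the value 1, is 2.5 cm for a shift and 90 degrees for a turn. A row lasts 1/12 s, in which the tool goes at most 41.7 mm and 7.16 degrees, less where a joint would pass 70% of its speed; a pose out of reach is approached as far as the arm can. A call with a number of a shift or a turn outside -1 to 1 is refused whole. A call with a gripper value outside its range is refused whole. The fingers move at their own pace and stop on an object; "squeeze" is the grip in N (left out, the last holds). Time passes only in rows, so rows that do not move let the fingers close. It gives the time, the measured TCP pose, the force and the opening at its end, in the units of the state.
- r.read_state(): the state, without advancing time (a new reading comes with each control period).
- r.camera(name): name is "scene" or "top" or "wrist"; returns the picture (384x512x3 uint8, red, green, blue); there is no depth.
- r.camera_info(name): a dict with "K" (3x3 intrinsics, pixels), "R" (3x3) and "t" (3): a world point X has camera coordinates R X + t; the wrist camera has in their place "hand_eye" (4x4, takes a point from camera to tool coordinates, whose origin is the TCP and whose axes are the flange's). Camera axes: x right, y down, z forward; pixel columns grow to the right and rows downward; lengths in m; the calibration is good to about 2 mm. A picture is of the moment at which its call begins: read the wrist's pose just before it. camera_info takes no time and is no camera call.
- r.close_job(): hands the job in, once; it reports no verdict.
Trained networks look in the newest picture that a camera, given by its name, has taken for a name from the list of things; names that differ only in an ending like _2 or _b are one class to them, and where a whole thing is asked for, a point or a joint stands for the part that bears it (a point fixed in the world has none). Each returns a list of dicts, best first, with "confidence" (0 to 1); they miss things now and then, are a little off and sometimes report something else, mostly with a low value. They report only what shows in the picture. A call takes as long as a camera call.
- r.boxes_of(camera, label): "position" ([x, y, z] in m, in the coordinates of the camera as it stood for that picture, good to about 4 mm: the middle of the surface that is visible of it).
- r.tip_of(camera, label): "position" ([x, y, z] in m, in the coordinates of the camera as it stood for that picture, good to about 4 mm: a listed point, or the origin of a listed thing).
The state is a dict: "time": time; "joint_positions": joint angles; "joint_vel": joint speeds; "joint_torque": joint torques, N m; "ee_pos": TCP position; "eef_rot": TCP orientation; "ft_force": force on the tool from outside, world axes, zero at the start; "torque": the same for the moment, N m; "width": finger opening in m.
Only numpy, scipy, OpenCV 4.12 (cv2) and the standard library are available. Lean on these libraries where they do the work, as an engineer would, in place of code of your own. Each camera call takes 0.05 s, during which the arm holds its last target.

## Task

A steel collar stands on the heavy flap of the offcut box on the welding bench. Without picking anything up, push the collar with the fingertips off the flap until it stands wholly on the rimmed shelf beside it, then press the long end of the lever right down onto its rubber stop so that its short end raises the flap, and finish while holding it down there with the fingers. Do not raise the flap by hand, keep the lever in its slots, and leave the other things on the bench alone.

Things in the scene. Friction and masses are not known exactly. Their poses are not given: they have to be found in the camera images.
- station: fixed steel offcut box with lever stand. Origin on the bench top (z 0) right below the lever's pivot; x from flap to shelf, y from pivot to the flap's hinge, z up. In mm: base plate x -50..50, y -270..210, 8 thick; box and shut flap x -60..60, y 55..195, flap top z 93.5; pivot cheeks x +-17..23, y -30..30, tops z 103
- shelf_mid (a point): middle of the rimmed shelf, on its top, z 92.5 (1 below the flap's top, 2 mm gap beside it). In the station's frame the shelf covers x 62..168, y 55..200 mm; rims 8 high along the far x edge (inner face x 162) and both y ends (inner faces y 59 and 196); open towards the flap
- stop_top (a point): centre of the top of the rubber stop, 60 x 50, under the lever's long end; station frame x 0, y -213, z 24.5 mm
- flap (a joint): hinge of the heavy flap, a plain steel plate 120 (x) x 140 (y) x 12 thick, about 2.4 kg, hinged along its edge away from the lever. In rad: 0 shut (level), grows as the free edge rises; about 0.32 with the lever right down. Falls shut by itself when the lever is let go
- flap_edge (a point): middle of the flap's free edge, the one towards the lever, on its top: station frame x 0, y 55, z 93.5 mm while shut
- lever: loose steel lever, bar 22 wide, 12 thick; its cross pin, the pivot, lies in the slots of two cheeks. Origin on the pivot, 85 above the bench; axes as the station's while it rests. Short end: a roller 80 from the pivot (+y), under the flap. Long end rises 16 degrees towards -y to a flat pad; pressing there takes 3 to 9 N, travel about 115 down to the rubber stop
- lever_pad (a point): centre of the top of the pad (52 x 50, 12 thick) at the lever's long end, 215 mm from the pivot; about 150 above the bench at rest, about 35 when right down on the rubber stop
- collar: stepped round steel collar, 60 dia up to 22 high, then 44 dia up to 36 high, about 0.5 kg; origin at the centre of its underside, z up
- collar_mid (a point): centre of the collar, 18 above its underside
- spray_can: bystander, not to be disturbed: plain metal spray can, 54 dia x 150 tall, standing
- wrench: bystander, not to be disturbed: steel wrench lying on the bench
- hammer: bystander, not to be disturbed: hammer lying on the bench
- coupling: bystander, not to be disturbed: steel pipe coupling (short tube), 44 dia x 40 tall, standing
- jar: bystander, not to be disturbed: glass jar with a steel lid, 52 dia x 70 tall
- brush: bystander, not to be disturbed: brush lying on the bench
- discs: bystander, not to be disturbed: stack of black grinding discs, 115 dia x 24 tall

How it is judged:
By the outcome, as a careful person would: the job done as asked, in the order asked, and still so for the second after the job is handed in, while the arm keeps its last pose, push and grip.
It also fails if it takes over 48 s, if anything falls off the work surface, if the arm or the gripper's body presses on something with over 40 N, if the wrist force passes 120 N, or if a joint passes its speed limit or range.

## Working session

There is one attempt and no reset: what is moved stays moved. The work goes in short steps, Python scripts to look and compute and a tool call to move; the robot and the scene stay as the last step left them, time stands still between calls to the robot, and variables do not carry over. Pictures are saved under pics/ and viewed, and the job is handed in when it is done.

Besides the shell and the picture viewer there is one more tool, called as name([rows], argument=value, ...), one row to a line, values as JSON. move_arm: Moves the arm, as the interface text tells. Shift numbers are shares of 2.5 cm and turn numbers shares of 90 degrees, none past 1 either way. Its arguments: {"type":"object","properties":{"deltas":{"type":"array","items":{"type":"array","items":{"type":"number"}}},"squeeze":{"type":"number"}},"required":["deltas"]}

```bash
ls; mkdir -p pics; cat > h.py <<'E'
import numpy as np, cv2
from scipy.spatial.transform import Rotation as Ro
from bench import r
def toW(cam,p,st=None):
    ci=r.camera_info(cam)
    p=np.array(p)
    if cam=='wrist':
        st=st or r.read_state()
        q=np.array(ci['hand_eye'])@np.r_[p,1]
        return Ro.from_quat(st['eef_rot']).apply(q[:3])+st['ee_pos']
    return np.array(ci['R']).T@(p-np.array(ci['t']))
def snap(cam,name):
    im=r.camera(cam); cv2.imwrite('pics/%s.png'%name,np.ascontiguousarray(im[:,:,::-1])); return im
def pix(cam,X):
    ci=r.camera_info(cam); c=np.array(ci['R'])@np.array(X)+np.array(ci['t']); u=np.array(ci['K'])@c; return (u[:2]/u[2]).round(1)
def ray(cam,uv):
    ci=r.camera_info(cam); R=np.array(ci['R']);t=np.array(ci['t'])
    d=R.T@np.linalg.inv(np.array(ci['K']))@np.r_[uv,1]; return -R.T@t,d/np.linalg.norm(d)
def atz(cam,uv,z):
    o,d=ray(cam,uv); return o+d*(z-o[2])/d[2]
E
python3 - <<'E'
from h import *
np.set_printoptions(precision=4,suppress=True)
s=r.read_state(); print(s['time'],s['ee_pos'],s['eef_rot'],s['width'],s['ft_force'])
for c in ['scene','top']:
    snap(c,c+'0')
    for l in ['lever_pad','collar_mid','shelf_mid','stop_top','flap_edge','lever','station','collar']:
        for d in r.tip_of(c,l)[:2]: print(c,l,round(d['confidence'],2),toW(c,d['position']))
print(r.read_state()['time'])
E
```

```text
pics
0.0 [ 0.2454 -0.5744  0.2217] [ 0.9797  0.2006 -0.0002 -0.0007] 0.08694966206083943 [-0.2085  0.3503  0.2281]
scene lever_pad 0.77 [ 0.5149 -0.2535  0.1488]
scene collar_mid 0.74 [0.4933 0.0718 0.1127]
scene collar_mid 0.38 [ 0.5963 -0.0436 -0.0027]
scene shelf_mid 0.66 [0.6076 0.0895 0.0884]
scene flap_edge 0.98 [0.5041 0.0106 0.0946]
scene lever 0.91 [ 0.5054 -0.0433  0.0867]
scene station 0.96 [ 0.5071 -0.05   -0.0024]
scene collar 0.73 [ 0.507  -0.045   0.0851]
scene collar 0.53 [0.4941 0.0705 0.093 ]
top lever_pad 0.82 [ 0.5177 -0.2527  0.1493]
top collar_mid 0.91 [0.4975 0.0772 0.1124]
top shelf_mid 0.66 [0.6075 0.0884 0.0939]
top shelf_mid 0.2 [ 0.5261 -0.262   0.0293]
top stop_top 0.74 [ 0.5257 -0.2625  0.0258]
top flap_edge 0.83 [0.5008 0.0088 0.0911]
top flap_edge 0.6 [ 0.3907  0.0064 -0.0016]
top lever 0.64 [ 0.6714 -0.329   0.0001]
top station 0.55 [ 0.5055 -0.0433 -0.0026]
top collar 0.93 [0.5003 0.0779 0.0933]
top collar 0.46 [ 0.6679 -0.3284 -0.0014]
0.9
```

View pics/scene0.png

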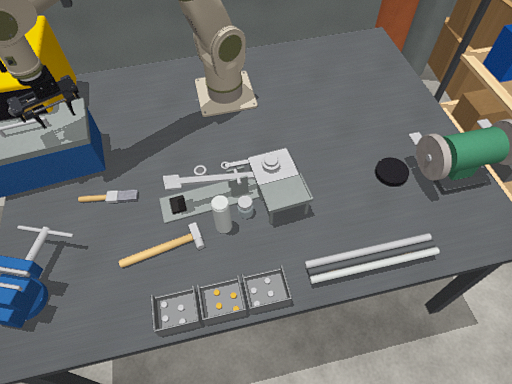

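View pics/top0.png

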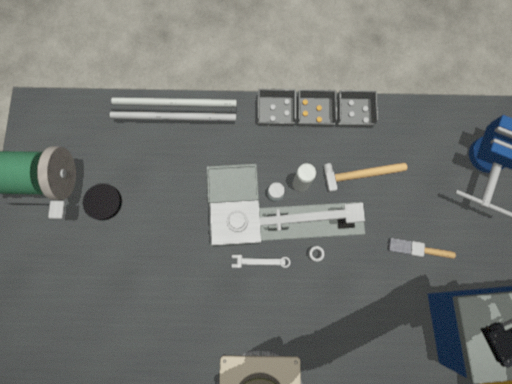

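The scene picture shows the station at about (235,185): flap with the collar at (271,160), shelf nearer the camera at (285,195), the lever pad at (172,181) and the spray can at (221,213). In the top picture the collar is at (237,221), the shelf at (232,183), the pad at (355,213) and the can at (305,178). Next I'll fit the station pose and locate the bystanders.

```bash
python3 - <<'E'
from h import *
from scipy.optimize import least_squares
np.set_printoptions(precision=4,suppress=True)
M=[((0,-213),(.5257,-.2625)),((0,55),(.5041,.0106)),((0,55),(.5008,.0088)),((115,127.5),(.6076,.0895)),((115,127.5),(.6075,.0884)),((0,0),(.5071,-.05)),((0,0),(.5055,-.0433)),((0,0),(.5054,-.0433)),((0,-205),(.5149,-.2535)),((0,-205),(.5177,-.2527))]
def f(p):
    c,s=np.cos(p[2]),np.sin(p[2])
    return np.concatenate([[p[0]+(c*a[0]-s*a[1])/1e3-b[0],p[1]+(s*a[0]+c*a[1])/1e3-b[1]] for a,b in M])
S=least_squares(f,[.5,-.05,0],loss='soft_l1',f_scale=.004); print(S.x,np.degrees(S.x[2]),(S.fun*1e3).round(1))
p=S.x; c,s=np.cos(p[2]),np.sin(p[2])
def W(x,y,z): return [p[0]+(c*x-s*y)/1e3,p[1]+(s*x+c*y)/1e3,z/1e3]
for cam in ['top','scene']:
    im=cv2.imread('pics/%s0.png'%cam)
    im=cv2.resize(im,None,fx=4,fy=4,interpolation=cv2.INTER_CUBIC)
    for poly in [[(-60,55,93.5),(60,55,93.5),(60,195,93.5),(-60,195,93.5)],[(62,55,92.5),(168,55,92.5),(168,200,92.5),(62,200,92.5)],[(-50,-270,8),(50,-270,8),(50,210,8),(-50,210,8)]]:
        q=np.array([pix(cam,W(*v))*4+1.5 for v in poly]).astype(int)
        cv2.polylines(im,[q],True,(0,0,255),1)
    x0,y0=((760,580) if cam=='top' else (600,560))
    cv2.imwrite('pics/%sfit.png'%cam,im[y0:y0+500,x0:x0+760])
for l in ['spray_can','jar','coupling','hammer','wrench','brush']:
  for cam in ['top','scene']:
    for d in r.tip_of(cam,l)[:1]: print(cam,l,round(d['confidence'],2),toW(cam,d['position']))
E
```

```text
[ 0.5048 -0.0468  0.0738] 4.225878232785301 [-5.2  3.3 -3.4 -2.5 -0.1 -0.7  2.4 -0.7  2.5  0.4 -2.3  3.2 -0.7 -3.5
 -0.6 -3.5  5.   2.3  2.2  1.5]
top spray_can 0.96 [ 0.635  -0.1226  0.0014]
scene spray_can 0.76 [ 0.634  -0.1214  0.0013]
top jar 0.68 [ 0.6018 -0.0399 -0.0006]
scene jar 0.53 [ 0.5927 -0.0453 -0.0019]
top coupling 0.66 [ 0.4131 -0.1647 -0.001 ]
scene coupling 0.6 [ 0.4141 -0.1675  0.0046]
top hammer 0.76 [ 0.6728 -0.3284  0.0004]
scene hammer 0.83 [ 0.672  -0.3317 -0.0015]
top wrench 0.8 [ 0.3897  0.0033 -0.0021]
scene wrench 0.63 [0.388  0.005  0.0013]
top brush 0.65 [ 0.4299 -0.4898 -0.0002]
scene brush 0.67 [ 0.4289 -0.4908  0.0012]
```

View pics/topfit.png

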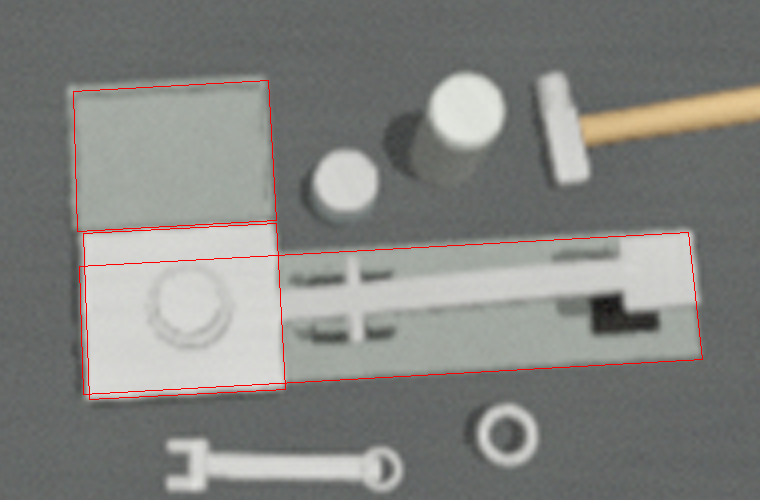

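View pics/scenefit.png

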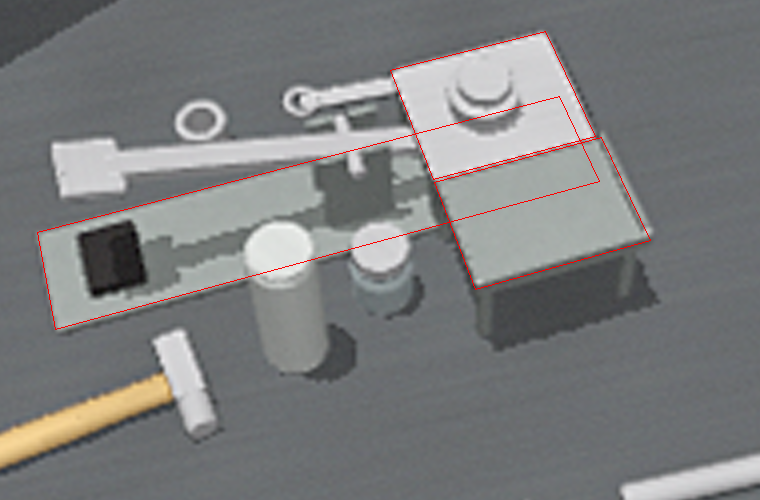

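The fitted outlines of flap, shelf and base plate lie on the edges in both views. The station origin is at (0.505, -0.047) with a yaw of 4.2°. The collar is at about station (2, 123) mm. I'll line up with the station and move over at height.

move_arm([
  [0,0,0,0,0.07],
  [0,0,0,0,0.07],
  [0,0,0,0,0.07],
  [0,1,-0.8,0,0],
  [0,1,-0.8,0,0],
  [0,1,-0.8,0,0],
  [0,1,-0.8,0,0],
  [0,1,-0.8,0,0],
  [0,1,-0.8,0,0],
  [0,1,-0.8,0,0],
  [0,1,-0.8,0,0],
  [0,1,-0.8,0,0],
], squeeze=20)

```text
time: 2.5
ee_pos: [0.4577, -0.3774, 0.2228]
eef_rot: [0.999, 0.037, 0.0, 0.0]
ft_force: [0.2, 0.0, 0.6]
width: 0.0436
```

move_arm([
  [0,0.08,-1,0,0],
  [0,0.08,-1,0,0],
  [0,0.08,-1,0,0],
  [0,0.08,-1,0,0],
  [0,0.08,-1,0,0],
  [0,0.08,-1,0,0],
  [0,0.08,-1,0,0],
  [0,0.08,-1,0,0],
  [0,0.08,-1,0,0],
  [0,0.08,-1,0,0],
  [0,0.08,-1,0,0],
  [0,0.08,-1,0,0],
])

```text
time: 3.5
ee_pos: [0.4583, -0.0765, 0.2227]
eef_rot: [0.999, 0.037, 0.0, 0.0]
ft_force: [1.1, 0.1, -0.1]
width: 0.0434
```

move_arm([
  [0,0,-1,0,0],
  [0,0,-1,0,0],
  [0,0,-1,0,0],
  [0,0,-1,0,0],
  [0,0,-1,0,0],
  [0,0,-0.5,0,0],
  [0,0,0,0,0],
  [0,0,0,0,0],
])

```text
time: 4.17
ee_pos: [0.4483, 0.0595, 0.2227]
eef_rot: [0.999, 0.038, 0.0, 0.0]
ft_force: [-0.4, 0.2, -0.3]
width: 0.0437
```

```bash
cat >> h.py <<'E'
P=(.5048,-.0468,.0738)
def toS(w):
    c,s=np.cos(P[2]),np.sin(P[2]); d=(np.array(w)[:2]-P[:2])*1e3
    return np.r_[c*d[0]+s*d[1],-s*d[0]+c*d[1],w[2]*1e3].round(1)
E
python3 - <<'E'
from h import *
s=r.read_state(); print(s['time'],toS(s['ee_pos']),s['ee_pos'],s['width'],s['joint_positions'])
snap('wrist','w1')
for l in ['collar','collar_mid','shelf_mid','flap_edge']:
    for d in r.tip_of('wrist',l)[:2]: print(l,round(d['confidence'],2),toS(toW('wrist',d['position'])))
E
```

```text
4.1667 [-48.5 110.2 222.7] [0.44831133 0.05954075 0.22266266] 0.043689620757294545 [ 0.35996569 -0.0248515  -0.57630874  1.86533185 -0.01356798  1.29685806
 -1.70818744]
collar 0.9 [  2.7 116.1  96.5]
collar_mid 0.92 [ -1.1 116.  110.2]
flap_edge 0.61 [ 0.5 55.9 91.6]
```

View pics/w1.png

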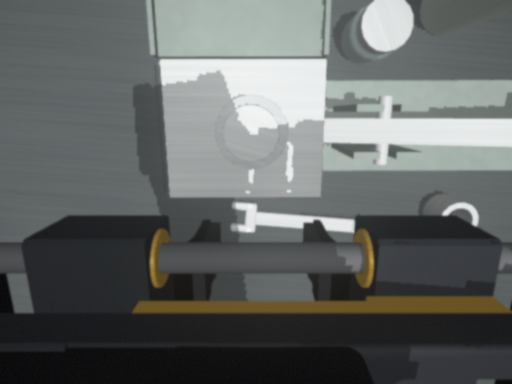

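The wrist picture shows the collar ring centred at (253,130) on the flap, with the fingers at (205,250) and (320,250). That puts the collar about 8 mm further along station +y than the finger centre, so I'll shift and descend.

move_arm([
  [0,0,-0.3,0.5,0],
  [0,0,0,1,0],
  [0,0,0,1,0],
  [0,0,0,1,0],
  [0,0,0,0.6,0],
  [0,0,0,0.4,0],
  [0,0,0,0.3,0],
  [0,0,0,0,0],
  [0,0,0,0,0],
])

```text
time: 5.17
ee_pos: [0.4481, 0.0668, 0.103]
eef_rot: [0.999, 0.037, 0.0, -0.0]
ft_force: [-0.7, -0.3, -1.4]
width: 0.0436
```

```bash
python3 - <<'E'
from h import *
s=r.read_state(); print(s['time'],toS(s['ee_pos']),s['ft_force'],s['width'])
snap('wrist','w2');im=snap('scene','s2'); cv2.imwrite('pics/s2c.png',cv2.resize(im[90:240,140:340,::-1],None,fx=4,fy=4,interpolation=2))
for l in ['collar','collar_mid']:
    for d in r.tip_of('wrist',l)[:1]: print(l,round(d['confidence'],2),toS(toW('wrist',d['position'])))
E
```

```text
5.1667 [-48.2 117.5 103. ] [-0.74752889 -0.26225091 -1.44119461] 0.043615581953912866
collar 0.65 [  3.7 117.9  94. ]
collar_mid 0.88 [ -1.4 120.9 111.1]
```

View pics/w2.png

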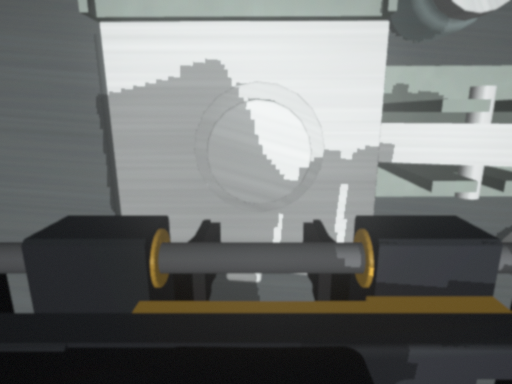

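View pics/s2c.png

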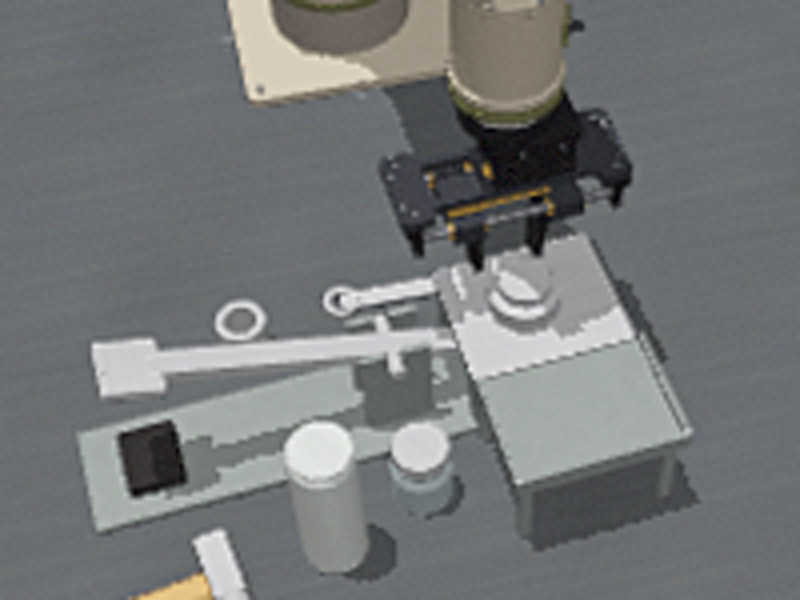

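The finger centre (262) lines up with the collar centre (260) in the wrist picture, and the tips are about 9 mm above the flap. I'll push now.

move_arm([
  [0,0.4,0,0.1,0],
  [0,0.3,0,0,0],
  [0,0.3,0,0,0],
  [0,0.4,0,0,0],
  [0,0.4,0,0,0],
  [0,0.4,0,0,0],
  [0,0.4,0,0,0],
  [0,0.4,0,0,0],
  [0,0.4,0,0,0],
  [0,0.4,0,0,0],
  [0,0.4,0,0,0],
  [0,0.4,0,0,0],
])

```text
time: 6.37
ee_pos: [0.5625, 0.0753, 0.0996]
eef_rot: [0.999, 0.037, -0.001, 0.0]
ft_force: [-2.4, -0.4, -1.7]
width: 0.0436
```

```bash
python3 - <<'E'
from h import *
s=r.read_state(); print(s['time'],toS(s['ee_pos']),s['ft_force'],s['width'])
snap('wrist','w3')
for l in ['collar','collar_mid']:
    for d in r.tip_of('wrist',l)[:1]: print(l,round(d['confidence'],2),toS(toW('wrist',d['position'])))
E
```

```text
6.3667 [ 66.6 117.5  99.6] [-2.37770989 -0.40853914 -1.679051  ] 0.04358736020133809
collar 0.67 [ 99.9 117.9  92.8]
collar_mid 0.77 [ 94.6 119.  111.3]
```

View pics/w3.png

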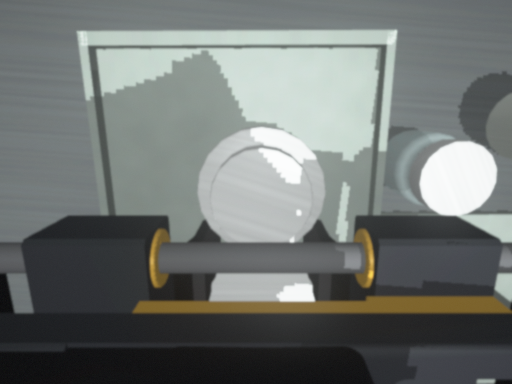

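The wrist picture shows the collar at (261,187) nestled against the fingers, at station x of about 97 and mostly onto the shelf. I'll push about 17 mm more, slowly, then back off and lift.

move_arm([
  [0,0.2,0,0,0],
  [0,0.2,0,0,0],
  [0,0.15,0,0,0],
  [0,0.15,0,0,0],
  [0,0,0,0,0],
  [0,-0.4,0,0,0],
  [0,-0.4,0,-0.5,0],
  [0,0,0,-1,0],
  [0,0,0,-1,0],
  [0,0,0,-1,0],
  [0,0,0,-1,0],
  [0,0,0,-0.3,0],
])

```text
time: 7.52
ee_pos: [0.562, 0.0758, 0.2246]
eef_rot: [0.999, 0.037, 0.003, -0.0]
ft_force: [0.3, -0.3, 0.2]
width: 0.0432
```

```bash
python3 - <<'E'
from h import *
s=r.read_state(); print(s['time'],toS(s['ee_pos']),s['ft_force'],s['width'])
snap('wrist','w4');im=snap('scene','s4'); cv2.imwrite('pics/s4c.png',cv2.resize(im[90:240,140:340,::-1],None,fx=4,fy=4,interpolation=2))
for c in ['wrist','scene']:
  for l in ['collar','collar_mid','lever_pad']:
    for d in r.tip_of(c,l)[:1]: print(c,l,round(d['confidence'],2),toS(toW(c,d['position'])))
E
```

```text
7.5167 [ 66.1 118.  224.6] [ 0.2730431  -0.25783864  0.23184907] 0.04316903224900235
wrist collar 0.6 [116.8 118.3  90.3]
wrist collar_mid 0.82 [109.1 115.7 102.5]
scene collar 0.56 [113.4 119.7  92.4]
scene collar_mid 0.62 [114.3 119.8 112.3]
scene lever_pad 0.81 [-2.000e-01 -2.069e+02  1.485e+02]
```

View pics/w4.png

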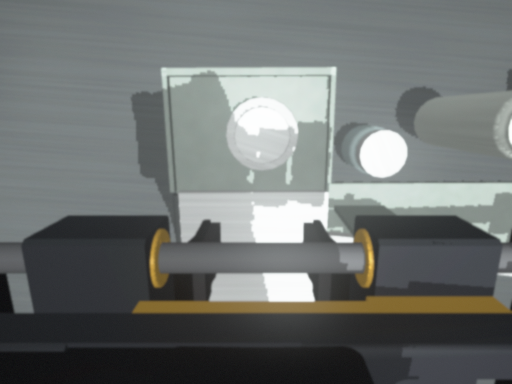

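View pics/s4c.png

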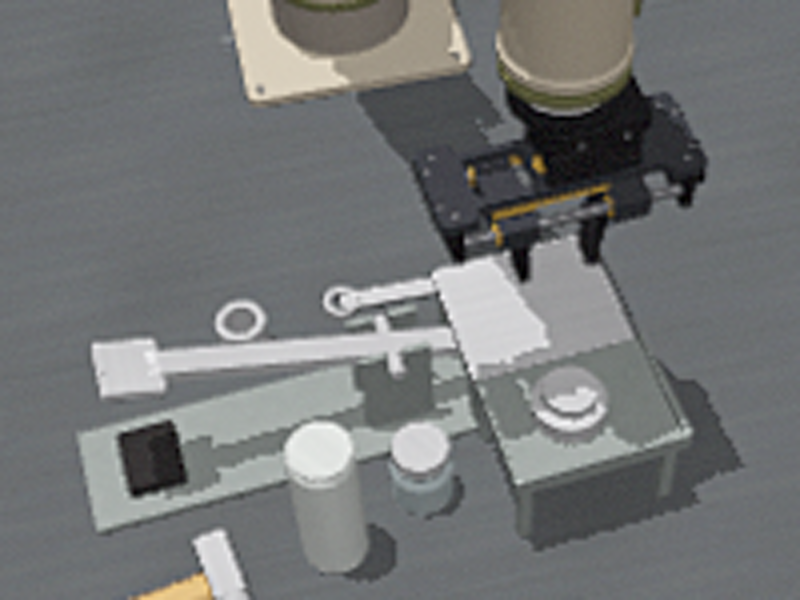

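The collar stands wholly on the shelf: in the scene crop it is at (568,398), inside the rims, and the wrist picture shows it clear of the flap seam. The measured station position is about (114, 119), and the range that is wholly on the shelf is x 92..132, y 89..166. The pad is at (0, -207, 149). Next is the lever, with the fingers shut.

move_arm([
  [0,-0.22,1,0,0],
  [-1,-0.22,1,0,0],
  [-1,-0.22,1,0,0],
  [-1,-0.22,1,0,0],
  [-1,-0.22,1,0,0],
  [-1,-0.22,1,0,0],
  [-1,-0.22,1,0,0],
  [-1,-0.22,1,0,0],
  [-1,-0.22,1,0,0],
  [-1,-0.22,1,0,0],
  [-1,-0.22,1,0,0],
  [-1,-0.22,1,0,0],
])

```text
time: 8.92
ee_pos: [0.5157, -0.23, 0.2194]
eef_rot: [0.999, 0.037, -0.0, -0.0]
ft_force: [0.7, -0.0, 1.0]
width: 0.0003
```

move_arm([
  [-1,0,1,0,0],
  [-1,0,0,0,0],
  [-1,0,0,0,0],
  [-1,0,0,0,0],
])

```text
time: 9.25
ee_pos: [0.5182, -0.2528, 0.2195]
eef_rot: [0.999, 0.037, -0.0, -0.0]
ft_force: [1.0, -0.1, 0.2]
width: 0.0007
```

```bash
python3 - <<'E'
from h import *
s=r.read_state(); print(s['time'],toS(s['ee_pos']),s['ft_force'],s['width'],np.array(s['joint_positions']).round(2)); print(np.round(r.camera_info('wrist')['hand_eye'],3))
snap('wrist','w5')
for c in ['wrist']:
  for l in ['lever_pad','stop_top']:
    for d in r.tip_of(c,l)[:1]: print(c,l,round(d['confidence'],2),toS(toW(c,d['position'])))
E
```

```text
9.25 [  -1.8 -206.4  219.5] [ 0.97308424 -0.08412147  0.17919034] 0.0006569995476862942 [ 0.68  0.25 -0.36  1.58  0.09  1.33 -1.19]
[[-0.001 -0.97  -0.241  0.067]
 [ 1.    -0.001  0.002 -0.001]
 [-0.002 -0.241  0.97  -0.162]
 [ 0.     0.     0.     1.   ]]
wrist lever_pad 0.67 [   2.9 -202.8  147. ]
wrist stop_top 0.7 [   4.6 -213.3   24. ]
```

View pics/w5.png

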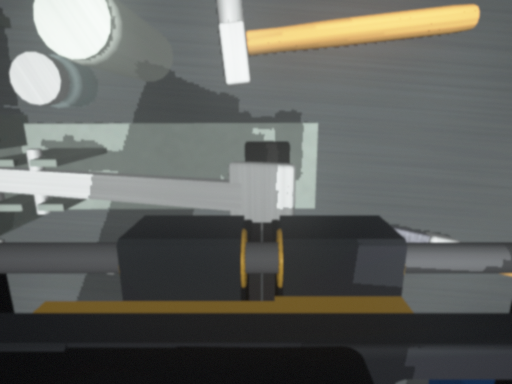

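The wrist picture shows the pad at (262,190) under the shut fingers at (262,255), centred to within a few mm. I'll come down to just above the pad and then press slowly.

move_arm([
  [-1,0.08,0.1,0.8,0],
  [-1,0,0,0.8,0],
  [-1,0,0,0.6,0],
  [-1,0,0,0.3,0],
  [-1,0,0,0.25,0],
  [-1,0,0,0.2,0],
  [-1,0,0,0.2,0],
  [-1,0,0,0.2,0],
  [-1,0,0,0.2,0],
])

```text
time: 10.15
ee_pos: [0.521, -0.2566, 0.1319]
eef_rot: [0.999, 0.037, 0.001, 0.001]
ft_force: [-0.2, -3.1, 4.8]
width: 0.0006
```

```bash
python3 - <<'E'
from h import *
s=r.read_state(); print(s['time'],toS(s['ee_pos']),s['ft_force'],s['width'])
im=snap('scene','s6'); cv2.imwrite('pics/s6c.png',cv2.resize(im[90:240,140:340,::-1],None,fx=4,fy=4,interpolation=2))
E
```

```text
10.15 [   0.6 -210.5  131.9] [-0.23579745 -3.11125115  4.78065848] 0.0006435981349777836
```

View pics/s6c.png

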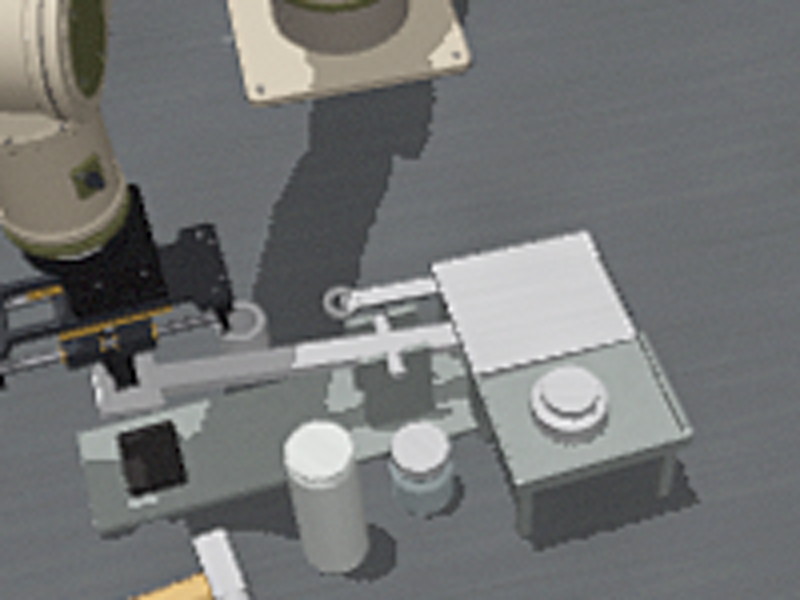

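The scene crop shows the fingertips on the pad at (125,385) and the lever tipping, with its pin still in the slots. I'll press on.

move_arm([
  [-1,0,0,0.25,0],
  [-1,0,0,0.25,0],
  [-1,0,0,0.25,0],
  [-1,0,0,0.25,0],
  [-1,0,0,0.25,0],
  [-1,0,0,0.25,0],
  [-1,0,0,0.25,0],
  [-1,0,0,0.25,0],
  [-1,0,0,0.25,0],
  [-1,0,0,0.25,0],
  [-1,0,0,0.25,0],
  [-1,0,0,0.25,0],
])

```text
time: 11.2
ee_pos: [0.5203, -0.2546, 0.0554]
eef_rot: [0.999, 0.037, -0.0, -0.001]
ft_force: [1.4, 3.2, 4.1]
width: 0.0004
```

move_arm([
  [-1,0,0,0.15,0],
  [-1,0,0,0.15,0],
  [-1,0,0,0.1,0],
])

```text
time: 11.45
ee_pos: [0.5202, -0.2554, 0.0457]
eef_rot: [0.999, 0.037, -0.0, -0.0]
ft_force: [-0.1, 1.7, 4.5]
width: 0.0007
```

```bash
python3 - <<'E'
from h import *
s=r.read_state(); print(s['time'],toS(s['ee_pos']),s['ft_force'],s['width'])
im=snap('scene','s7'); cv2.imwrite('pics/s7c.png',cv2.resize(im[90:240,140:340,::-1],None,fx=4,fy=4,interpolation=2))
E
```

```text
11.45 [   0.  -209.2   45.7] [-0.07125797  1.65825937  4.45728783] 0.0007014596936885059
```

View pics/s7c.png

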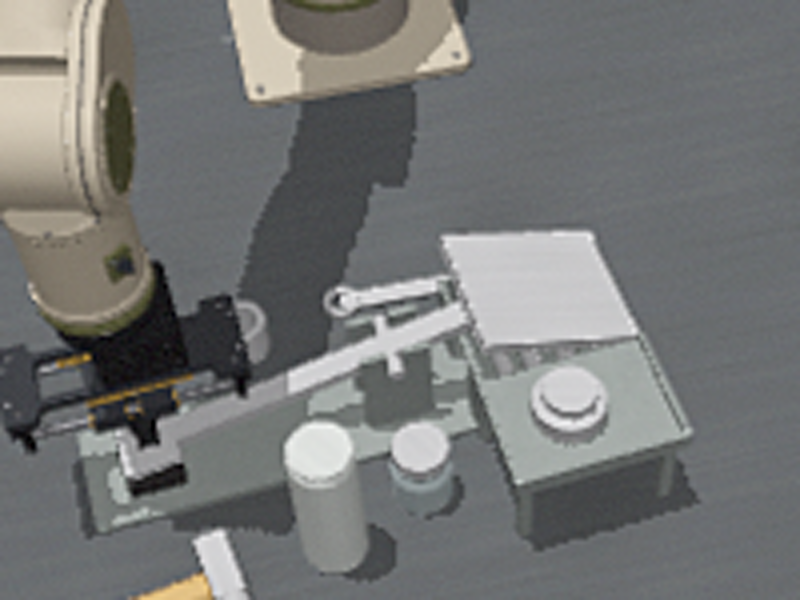

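The flap is up and the pad at (150,460) is just above the stop. The force is still only about 4.5 N, so I'll go down in small steps until it rises.

move_arm([
  [-1,0,0,0.1,0],
  [-1,0,0,0.1,0],
  [-1,0,0,0.04,0],
  [-1,0,0,0,0],
])

```text
time: 11.83
ee_pos: [0.5208, -0.2561, 0.0433]
eef_rot: [0.999, 0.037, 0.0, 0.001]
ft_force: [-11.3, 7.3, 32.5]
width: 0.0006
```

move_arm([
  [-1,0,0,0.06,0],
  [-1,0,0,0,0],
])

```text
time: 12.0
ee_pos: [0.5209, -0.2562, 0.0431]
eef_rot: [0.999, 0.037, 0.0, 0.001]
ft_force: [-18.2, 9.0, 46.5]
width: 0.0006
```

The force jumped at z 43 mm, so something firm is under the pad. I'll ease the load and relieve the sideways push, then check that it really is the stop and that the flap angle is near 0.32.

move_arm([
  [-1,-0.06,0,-0.06,0],
  [-1,0,0,0,0],
  [-1,0,0,0,0],
])

```text
time: 12.25
ee_pos: [0.5206, -0.2562, 0.0434]
eef_rot: [0.999, 0.037, 0.002, 0.001]
ft_force: [-5.9, 6.3, 28.8]
width: 0.0007
```

```bash
python3 - <<'E'
from h import *
from scipy.optimize import minimize_scalar
s=r.read_state(); print(s['time'],toS(s['ee_pos']),s['ft_force'],s['width'],s['torque'])
im=snap('scene','s8')[:,:,::-1]; z=cv2.resize(im,None,fx=6,fy=6,interpolation=2)
c,sn=np.cos(P[2]),np.sin(P[2])
W=lambda x,y,zz:[P[0]+(c*x-sn*y)/1e3,P[1]+(sn*x+c*y)/1e3,zz/1e3]
for a,col in [(0.28,(255,0,0)),(.32,(0,0,255))]:
    # hinge taken at y195, z 87.5
    pts=[]
    for x,l in [(-60,0),(-60,140),(60,140),(60,0)]:
        y=195-l*np.cos(a)+6*np.sin(a)*-1; zz=87.5+l*np.sin(a)+6*np.cos(a)
        pts.append(pix('scene',W(x,y,zz))*6+2.5)
    cv2.polylines(z,[np.array(pts).astype(int)],True,col,1)
cv2.imwrite('pics/s8f.png',z[840:1300,1420:2000]); cv2.imwrite('pics/s8p.png',z[1000:1450,880:1480])
snap('top','t8')
for cam in ['scene','top']:
  for l in ['lever_pad','lever','collar','flap_edge','spray_can','coupling','jar','stop_top']:
    for d in r.tip_of(cam,l)[:1]: print(cam,l,round(d['confidence'],2),toW(cam,d['position']).round(4),toS(toW(cam,d['position'])))
print(r.read_state()['time'],r.read_state()['ft_force'])
E
```

```text
12.25 [   0.3 -210.    43.4] [-5.85920534  6.25476842 28.82950315] 0.0007383531331676266 [1.71731642 1.35868829 0.06243645]
scene lever_pad 0.59 [ 0.5149 -0.2612  0.039 ] [  -5.8 -214.5   39. ]
scene lever 0.81 [ 0.504  -0.0466  0.087 ] [-0.8  0.3 87. ]
scene collar 0.76 [0.6073 0.077  0.0919] [111.3 116.   91.9]
scene flap_edge 0.67 [0.4994 0.0216 0.137 ] [ -0.3  68.6 137. ]
scene spray_can 0.61 [ 6.345e-01 -1.203e-01 -4.000e-04] [123.9 -82.9  -0.4]
scene coupling 0.43 [ 0.4128 -0.1648  0.0029] [-100.5 -110.9    2.9]
scene jar 0.66 [ 0.5944 -0.0416 -0.0014] [89.8 -1.5 -1.4]
scene stop_top 0.69 [ 0.5186 -0.2588  0.0276] [  -1.9 -212.5   27.6]
top lever 0.62 [ 0.5065 -0.0487  0.0823] [ 1.5 -2.  82.3]
top collar 0.76 [0.6126 0.083  0.0945] [117.1 121.5  94.5]
top flap_edge 0.92 [0.4985 0.0184 0.136 ] [ -1.5  65.5 136. ]
top coupling 0.49 [ 0.4109 -0.1659 -0.0007] [-102.4 -111.9   -0.7]
top jar 0.84 [ 0.5995 -0.0405 -0.0022] [94.9 -0.7 -2.2]
top stop_top 0.56 [ 0.527  -0.2576  0.0265] [   6.6 -211.8   26.5]
13.15 [-5.39135966  5.85516258 28.55692895]
```

View pics/s8f.png

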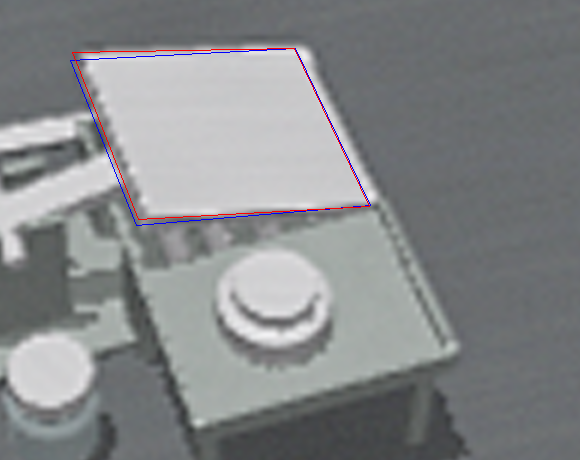

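View pics/s8p.png

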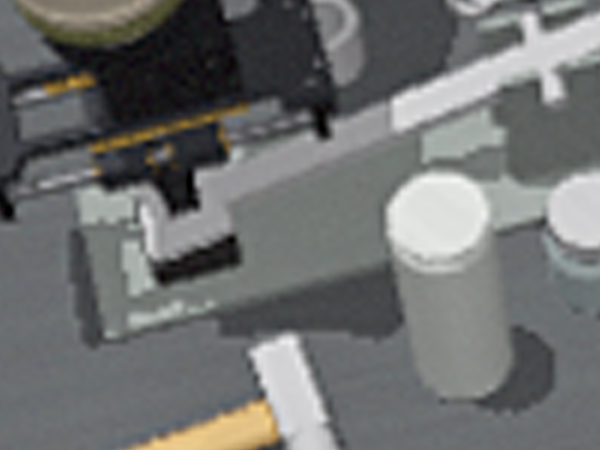

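```bash
python3 - <<'E'
from bench import r
print(r.close_job()); s=r.read_state(); print(s['time'],s['ee_pos'],s['ft_force'])
E
```

```text
the job is handed in; nothing more can be done
None
the job is handed in; nothing more can be done
```

The collar is on the shelf, the lever is held down on its rubber stop with the flap raised, and the job is handed in at about 13 s of the 48 s. No verdict was given.

- **Collar:** I pushed it with the half-open fingertips, without gripping it. It stands at about station (114, 119) mm, by its underside between the flap gap and the rims. Detections spread about ±3 mm, and all of them put it wholly on the shelf.
- **Lever:** I pressed the pad with the shut fingers until the force jumped at a fingertip height of 43 mm. I then eased off from 46 N to a steady 29 N hold. The pictures show the pad on the stop and the pivot pin in its slots.
- **Flap:** The free edge is at about 136–137 mm, which matches the 0.32 rad expected with the lever right down. The outline drawn at 0.32 rad also fits the flap in the picture.
- **Other things on the bench:** The spray can, jar and coupling read within about 5 mm of where they started. I did not re-measure the wrench, hammer, brush or discs, but nothing went near them.
- **Disagreement:** The 43 mm is about 4 mm above my estimate of 39 mm for the tilted pad. The force jump and the flap angle both show the lever fully down. The network's pad position was also about 6 mm off sideways, with low confidence because the gripper was in the way.

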